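# Load the reference disc and hold the sample slide in the reader

## Robot

A 6-joint arm with a two-finger parallel gripper is mounted at the origin on a cart in front of the work surface, level with it; the furniture and walls round the work are solid. World frame = base frame: x ahead of the robot, y to its left, z up, the work surface at z = 0. Lengths are in m, angles in rad, forces in N, time in s.
With the tool pointing down it reaches from about 0.25 to 0.8 m from the base axis. Payload 8.5 kg.
Tool frame: the origin (TCP) lies at the very end of the fingers, on their centre line; the grasp point (between the pads) lies 19 mm behind it (ctrl.grip_point_offset is the distance from the TCP to the grasp point, in m); z points along the fingers, y is the direction in which the jaws open and shut (so a half turn about z gives the same grasp; the last joint's range is limited). The gripper opens to 85 mm and grips with 20 to 120 N. Pads are 22 mm wide; open, the fingers measure 114 mm over their backs; the gripper's body (76 mm by 85 mm) begins 54 mm behind the grasp point. The pads swing forward as they close: fully open they stand 13 mm farther back than shut.
Start: joints at [-1.297, 0.238, -0.013, 1.319, 0, 1.571], TCP at [0.142, -0.505, 0.231] pointing down, gripper open.
Joint ranges: [-2.66, 2.66], [-1.03, 1.9], [-1.14, 1.46], [-1.82, 2.27], [-1.45, 1.34], [-3.14, 3.14]. Speed limits (rad/s): [2.22, 2.22, 2.79, 3.14, 3.14, 3.14].

## Interface

Orientations are given as [roll, pitch, yaw] about the fixed x, y, z axes, in that order (R = Rz(yaw) Ry(pitch) Rx(roll)).
In Python, from cell import ctrl gives the robot as it stands.
- The arm moves only by the tool play_rows, never from a script. Its argument "increments" is a list of rows, each a list of 4 numbers: the shift along the tool's x, y, z in m, then the turn about the tool's z in degrees. A call has 1 to 10 rows; each row is the pose to reach, as a shift and turn from the pose measured when the call began, along the tool's axes at that moment; what a row does not reach only later rows make up. A row lasts 1/10 s, in which the tool goes at most 50 mm and 8.59 degrees, less where a joint would pass 70% of its speed; a pose out of reach is approached as far as the arm can. A call with a gripper value outside its range is refused whole. "claw" is the opening in per cent of the stroke, from 0 (shut) to 100 (fully open), set as the call begins (left out, the last holds). The fingers move at their own pace and stop on an object; "force" is the grip in N (left out, the last holds). Time passes only in rows, so rows that repeat a pose let the fingers close. It gives the time, the measured TCP pose, the force and the opening at its end, in the units of the state.
- ctrl.read_state(): the state, without advancing time (a new reading comes with each control period).
- ctrl.camera(name): name is "scene" or "top" or "wrist"; returns a dict with "img" (384x512x3 uint8, blue, green, red), "z_map" (384x512 float32, m along the optical axis (not along the pixel's ray), 0 where there is no reading), "fx", "fy", "cx", "cy" (pixels), "position" and "orientation" of the camera in the world. Camera axes: x right, y down, z forward; pixel columns grow to the right and rows downward; lengths in m; the calibration is good to about 2 mm. The wrist camera is an equidistant fisheye: a pixel r from the principal point sees the ray r / f radians off the axis. A picture is of the moment at which its call begins.
- ctrl.job_done(): hands the job in, once; it reports no verdict.
Trained networks look in a picture, given as the dict that the camera call returned (one of the last four; its "shot" number tells which), for a name from the list of things; names that differ only in an ending like _2 or _b are one class to them, and where a whole thing is asked for, a point or a joint stands for the part that bears it (a point fixed in the world has none). Each returns a list of dicts, best first, with "confidence" (0 to 1); they miss things now and then, are a little off and sometimes report something else, mostly with a low value. They report only what shows in the picture. A call takes as long as a camera call.
- ctrl.search_frame(picture, query): "xy" ([column, row] in pixels, amid what is visible of it).
The state is a dict: "time_s": time; "joint_positions": joint angles; "qd": joint speeds; "effort": joint torques, N m; "eef_pos": TCP position; "ee_rot": TCP orientation; "wrist_force": force on the tool from outside, world axes, zero at the start; "moment": the same for the moment, N m; "width": finger opening in m.
Only numpy, scipy, OpenCV 4.12 (cv2) and the standard library are available. Lean on these libraries where they do the work, as an engineer would, in place of code of your own. Each camera call takes 0.05 s, during which the arm holds its last target. There are 200 camera calls.

## Task

Take the white disc that fits the round seat of the glass sample slide and lay it flat in the seat. Then pick up the loaded slide by its clear end and, label up, push its frosted end (the end with the notched corner) fully home into the throat of the bench reader against its spring, and finish while still holding it there by the fingers. Leave the other disc and the things standing round about where they are.

Things in the scene. Friction and masses are not known exactly. Their poses are not given: they have to be found in the camera images.
- slide: Loose clear glass slide 110 (x) by 40 (y) by 6 mm, 60 g, lying label up on the table. Origin: centre of its underside; x points to the frosted, labelled end (last 26 mm, whitish), z out of the label face. Its (+x, -y) corner has a 10 by 10 mm notch: far right when the frosted end points away, label up. The clear end, x = -55 to -6 mm, is for the fingers, gripping across the 40 mm width.
- slide_seat (a point): Centre of the floor of the slide's round seat: a flat-bottomed recess 28.4 mm in diameter and 3.5 mm deep in the label face, with a small chamfer, centred at x = 8 mm, y = 0; its floor is 2.5 mm above the slide's underside.
- slide_notch (a point): Centre of the missing square of the notched corner, at the level of the label face: x = 50, y = -15, z = 6 mm on the slide.
- slide_edge (a point): Middle of the frosted end's edge: x = 55, y = 0, z = 3 mm on the slide; axes as the slide's.
- disc_small: White ceramic reference disc, 26 mm in diameter and 8 mm thick, 12 g: the one that fits the seat with 1.2 mm to spare all round; seated, it stands 4.5 mm proud of the label face. Origin at the centre of its underside, z up. It lies flat on a round of filter paper on a petri dish, its underside 13.6 mm above the table.
- disc_large: White ceramic disc of the same make, 34 mm in diameter and 8 mm thick: too large for the seat. It lies on the other petri dish in the same way; not needed.
- dish_small: Loose petri dish, 62 mm in diameter, 13 mm high with a 54 mm round of filter paper on its lid (top 13.6 mm), that carries the small disc at its centre, give or take 5 mm. Origin at the centre of its underside.
- dish_large: The same kind of dish, carrying the large disc.
- reader: Bench reader, fixed: white housing 132 (x) by 114 (y) by 52 mm, black front, a round cap 8 mm high on top. Origin: centre of its underside on the table; x points from its front into the throat, z up. Throat: floor 12, roof 30 mm above the table, 43 mm between the side walls, 65 mm deep, so 45 mm of the slide stay outside. Nothing stands before the mouth.
- reader_mouth (a point): Centre of the throat's mouth at floor level (x = -65, y = 0, z = 12 mm on the reader); axes as the reader's. The mouth is flared over its first 13 mm, to about 54 mm wide, with the floor some 3 mm lower.
- reader_home (a point): Middle of the throat's flat back stop at floor level (x = 0, y = 0, z = 12 mm on the reader; axes alike), where the frosted edge comes when fully home. A steel key (x = -7 to 0 mm, 8.5 mm wide) fills the right back corner at the -y wall, so the slide goes home only with its notched corner leading on the right; otherwise it stops 7 mm short.
- plunger (a joint): Travel in m of the reader's sprung plunger, 18 mm wide in the middle of the throat, 1.5 to 9.5 mm above its floor: 0 when free (its face 15 mm before the stop), 0.015 when the slide is fully home. It pushes back with 1.8 N at first, 3.6 N when home, and drives the slide out again if it is let go.
- tweezers: Steel tweezers lying on the table, 120 mm long. Bystander.
- timer: Small bench timer lying on its back, 66 by 60 by 20 mm. Bystander.
- vial_1: Small glass vial, 27 mm in diameter, 60 mm high. Bystander.
- bottle_buffer: Small white bottle, 44 mm in diameter, 86 mm high. Bystander.
- bottle_wash: Small white bottle with a blue cap, 38 mm in diameter, 70 mm high. Bystander.

How it is judged:
By the outcome, as a careful person would: the job done as asked, in the order asked, and still so for the second after the job is handed in, while the arm keeps its last pose, push and grip.
It also fails if it takes over 67 s, if anything falls off the work surface, if the arm or the gripper's body presses on something with over 40 N, if the wrist force passes 120 N, or if a joint passes its speed limit or range.

## Working session

There is one attempt and no reset: what is moved stays moved. The work goes in short steps, Python scripts to look and compute and a tool call to move; the robot and the scene stay as the last step left them, time stands still between calls to the robot, and variables do not carry over. Pictures are saved under pics/ and viewed, about 8 in all and at most 12, crops included, and the job is handed in when it is done.

Besides the shell and the picture viewer there is one more tool, called after ">>>" by a JSON object that holds its "op" and its "data". play_rows: Moves the arm, as the interface text tells. Its arguments: {"type":"object","properties":{"increments":{"type":"array","items":{"type":"array","items":{"type":"number"}}},"claw":{"type":"number"},"force":{"type":"number"}},"required":["increments"]}

```bash
mkdir -p pics; ls
cat > h.py <<'E'
import numpy as np, cv2
from scipy.spatial.transform import Rotation as R
from cell import ctrl
def rot(c):
    o=np.array(c["orientation"],float)
    return o if o.shape==(3,3) else R.from_euler('xyz',o).as_matrix()
def cloud(c):
    h,w=c["z_map"].shape; u,v=np.meshgrid(np.arange(w),np.arange(h)); z=c["z_map"]
    P=np.stack([(u-c["cx"])/c["fx"]*z,(v-c["cy"])/c["fy"]*z,z],-1)
    return P@rot(c).T+np.array(c["position"])
def atz(c,uv,z):
    d=np.array([(uv[0]-c["cx"])/c["fx"],(uv[1]-c["cy"])/c["fy"],1.])@rot(c).T
    p=np.array(c["position"]); return p+d*(z-p[2])/d[2]
def proj(c,p):
    q=(np.array(p)-c["position"])@rot(c); return [c["fx"]*q[0]/q[2]+c["cx"],c["fy"]*q[1]/q[2]+c["cy"]]
E
python3 - <<'E'
from h import *
s=ctrl.read_state();print(s["eef_pos"],s["ee_rot"],s["width"],s["wrist_force"])
a=ctrl.camera("top");b=ctrl.camera("scene")
for n,c in(("top",a),("scene",b)):
    print(n,c["fx"],c["cx"],c["cy"],c["position"],c["orientation"])
    cv2.imwrite(f"pics/{n}0.png",c["img"])
    C=cloud(c)
    for q in["slide","slide_seat","slide_notch","slide_edge","disc_small","disc_large","dish_small","dish_large","reader","reader_mouth","tweezers","timer","vial_1","bottle_buffer","bottle_wash"]:
        for r in ctrl.search_frame(c,q)[:2]:
            x,y=r["xy"];print(q,np.round(r["xy"]),round(r["confidence"],2),C[int(y),int(x)].round(3))
np.savez("top.npz",**{k:np.array(v) for k,v in a.items()})
E
```

```text
pics
[ 0.14184    -0.50504088  0.2306627 ] [-3.14013371e+00  2.65800037e-05  2.73822396e-01] 0.08541035722331562 [ 0.89214297 -0.21936608  0.02190848]
top 370.06291865002095 253.94123734520932 190.55440823532422 [0.31472978 0.01657464 1.06598645] [-2.93773403  0.00607237 -1.59263579]
slide [323. 193.] 0.59 [ 0.521 -0.182  0.009]
slide_seat [326. 192.] 0.88 [ 0.526 -0.193  0.002]
slide_seat [167. 141.] 0.52 [0.664 0.26  0.086]
slide_notch [328. 194.] 0.89 [ 0.522 -0.198  0.003]
slide_edge [326. 194.] 0.91 [ 0.519 -0.192  0.004]
disc_small [369. 154.] 0.55 [ 0.62  -0.303  0.072]
disc_small [330. 194.] 0.16 [ 0.522 -0.201  0.005]
dish_small [180. 200.] 0.59 [0.509 0.233 0.014]
dish_large [168. 241.] 0.72 [0.392 0.267 0.015]
dish_large [324. 194.] 0.55 [ 0.519 -0.186  0.006]
reader [240. 152.] 0.71 [0.637 0.055 0.055]
reader [326. 195.] 0.18 [ 0.519 -0.192  0.004]
reader_mouth [241. 155.] 0.74 [0.625 0.052 0.066]
tweezers [328. 194.] 0.74 [ 0.519 -0.198  0.004]
timer [324. 144.] 0.55 [ 0.667 -0.192  0.02 ]
bottle_buffer [165. 142.] 0.75 [0.663 0.262 0.088]
bottle_buffer [326. 194.] 0.67 
[... 466 characters left out ...]
19. 161.] 0.31 [ 0.511 -0.196  0.008]
disc_small [204. 247.] 0.56 [0.516 0.228 0.022]
disc_small [180. 210.] 0.36 [0.641 0.204 0.034]
disc_large [226. 284.] 0.49 [0.412 0.255 0.021]
dish_small [201. 249.] 0.73 [0.523 0.236 0.015]
dish_large [233. 294.] 0.61 [0.385 0.259 0.016]
reader [228. 179.] 0.6 [0.616 0.062 0.054]
reader_mouth [226. 177.] 0.73 [0.628 0.058 0.053]
reader_mouth [204. 248.] 0.5 [0.516 0.232 0.022]
tweezers [177. 289.] 0.62 [0.484 0.338 0.009]
timer [277. 133.] 0.63 [ 0.673 -0.192  0.02 ]
timer [203. 243.] 0.6 [0.528 0.222 0.019]
vial_1 [179. 208.] 0.68 [0.639 0.206 0.046]
bottle_buffer [152. 216.] 0.73 [0.649 0.272 0.063]
bottle_wash [312. 117.] 0.49 [ 0.63  -0.298  0.047]
```

Run:
```python
import cv2
a=cv2.imread("pics/top0.png");
cv2.imwrite("pics/t1.png",cv2.resize(a[100:300,130:400],None,fx=2.95,fy=2.95,interpolation=cv2.INTER_CUBIC))
```

```text
(no output)
```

View pics/t1.png

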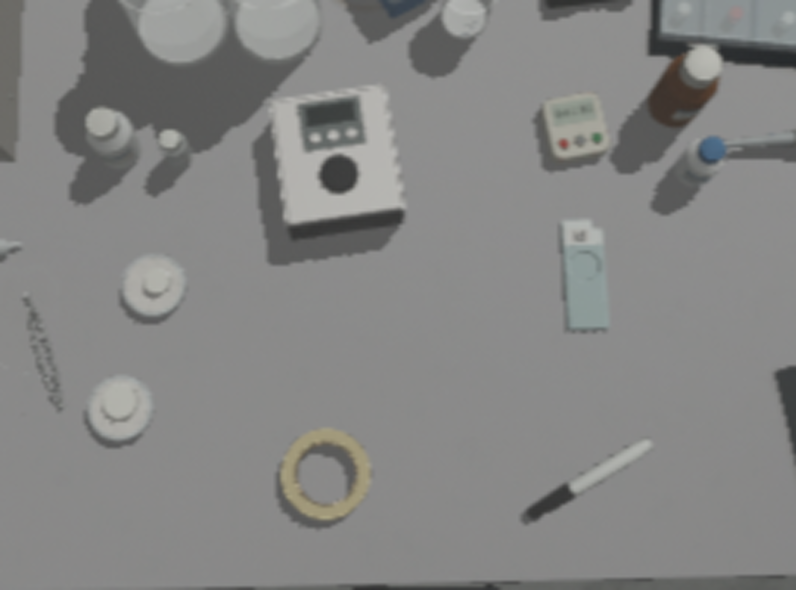

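The small disc is on the upper dish, at crop (155,283) or full-frame (182,196). The slide is at crop (585,275), frosted end away with the notch at top right. The reader front faces the robot with a small yaw. Next I'll measure these properly.

Run:
```python
from h import *
c=dict(np.load("top.npz")); C=cloud(c); img=c["img"].astype(int)
def rect(m,z,name):
    v,u=np.nonzero(m); W=np.array([atz(c,p,z)[:2] for p in zip(u,v)])
    r=cv2.minAreaRect((W*1000).astype(np.float32)); print(name,len(W),W.mean(0).round(4),r)
X,Y,Z=C[...,0],C[...,1],C[...,2]
m=(abs(X-.63)<.1)&(abs(Y-.055)<.09)&(Z>.042)&(Z<.07)
rect(m,.052,"reader")
# table ref colour
b=img[230:260,260:320].reshape(-1,3); print("tab",b.mean(0),b.std(0))
m=(abs(X-.52)<.08)&(abs(Y+.19)<.04)
sel=np.abs(img-b.mean(0)).sum(-1)
br=(img.sum(-1)-b.mean(0).sum())
sm=m&(br>25)
n,l,st,ce=cv2.connectedComponentsWithStats(sm.astype(np.uint8)); k=1+st[1:,4].argmax(); rect(l==k,.006,"slide")
for nm,(x,y) in dict(s=(.51,.235),l=(.4,.26)).items():
    near=np.hypot(X-x,Y-y)<.05
    rect(near&(Z>.0182)&(Z<.03),.0216,"disc"+nm); rect(near&(Z>.006)&(Z<.03),.013,"dish"+nm)
```

```text
reader 1815 [0.6345 0.0464] ((635.1810913085938, 46.34889221191406), (135.2373504638672, 115.30046081542969), 7.503942012786865)
tab [137.19333333 137.70777778 137.87888889] [0.60677655 0.53035162 0.51185815]
slide 414 [ 0.5246 -0.1983] ((525.235107421875, -197.7067413330078), (40.60853576660156, 108.0835189819336), 89.95184326171875)
discs 70 [0.5221 0.2254] ((519.177978515625, 230.32814025878906), (28.60593032836914, 52.56340789794922), 24.193174362182617)
dishs 371 [0.5205 0.2293] ((507.1866455078125, 238.00852966308594), (78.79206085205078, 89.02943420410156), 86.41785430908203)
discl 119 [0.4065 0.2584] ((403.7087097167969, 262.9462890625), (33.383758544921875, 52.45808029174805), 34.92634582519531)
dishl 393 [0.4012 0.2594] ((400.8765869140625, 259.06219482421875), (71.15586853027344, 62.42802810668945), 1.7264775037765503)
```

```bash
cat >> h.py <<'E'
def inc(x,y,z,yawdeg):
    s=ctrl.read_state(); p=np.array(s["eef_pos"]); M=R.from_euler('xyz',s["ee_rot"]).as_matrix()
    d=M.T@(np.array([x,y,z])-p); t=np.degrees(s["ee_rot"][2])-yawdeg; t=(t+180)%360-180
    print("inc mm",(d*1000).round(2),"turn",round(t,2),"t",round(s["time_s"],2),"q6",s["joint_positions"][5].round(3),"w",s["width"].round(4),"tcp",p.round(4),"yaw",np.degrees(s["ee_rot"][2]).round(2))
E
python3 -c "
from h import *
inc(.50,-.198,.18,0)"
```

```text
Traceback (most recent call last):
  File "h.py", line 19, in inc
    print("inc mm",(d*1000).round(2),"turn",round(t,2),"t",round(s["time_s"],2),"q6",s["joint_positions"][5].round(3),"w",s["width"].round(4),"tcp",p.round(4),"yaw",np.degrees(s["ee_rot"][2]).round(2))
                                                                                                                          ^^^^^^^^^^^^^^^^
AttributeError: 'float' object has no attribute 'round'
```

```bash
sed -i 's/s\["joint_positions"\]\[5\].round(3)/round(s["joint_positions"][5],3)/; s/s\["width"\].round(4)/round(s["width"],4)/' h.py
python3 -c "
from h import *
inc(.50,-.198,.18,0)"
```

```text
inc mm [ 427.85 -199.15   51.28] turn 15.69 t 1.6 q6 1.571 w 0.0856 tcp [ 0.1419 -0.5054  0.2313] yaw 15.69
```

>>> {"op": "play_rows", "data": {"increments": [[0.428,-0.199,0.051,15.7],[0.428,-0.199,0.051,15.7],[0.428,-0.199,0.051,15.7],[0.428,-0.199,0.051,15.7],[0.428,-0.199,0.051,15.7],[0.428,-0.199,0.051,15.7],[0.428,-0.199,0.051,15.7],[0.428,-0.199,0.051,15.7],[0.428,-0.199,0.051,15.7],[0.428,-0.199,0.051,15.7]]}}

```text
time_s: 2.6
eef_pos: [0.5023, -0.1956, 0.1799]
ee_rot: [-3.141, -0.0, 0.002]
wrist_force: [-0.7, -0.5, 0.2]
width: 0.0851
```

>>> {"op": "play_rows", "data": {"increments": [[0,0,0,0],[0,0,0,0]]}}

```text
time_s: 2.8
eef_pos: [0.5025, -0.195, 0.1795]
ee_rot: [-3.141, 0.0, 0.004]
wrist_force: [-0.2, -1.3, -0.1]
width: 0.0858
```

Run:
```python
from h import *
inc(.50,-.198,.18,0)
c=ctrl.camera("wrist"); s=ctrl.read_state()
cv2.imwrite("pics/w1.png",cv2.resize(c["img"],None,fx=1.5,fy=1.5)); np.savez("w1.npz",**{k:np.array(v) for k,v in c.items()})
print(c["fx"],c["fy"],c["cx"],c["cy"],c["position"],c["orientation"],s["eef_pos"])
for q in["slide","slide_seat","slide_notch","slide_edge"]:print(q,ctrl.search_frame(c,q)[:2])
```

```text
inc mm [-2.49  2.99 -0.46] turn 0.21 t 2.8 q6 2.768 w 0.0858 tcp [ 0.5025 -0.195   0.1795] yaw 0.21
297.3186396354542 297.3186396354542 251.40113559876826 190.66282419884263 [ 0.57140072 -0.19595421  0.321332  ] [ 2.86001015e+00  1.82889777e-03 -1.56751821e+00] [ 0.50189928 -0.19568123  0.17976365]
slide [{'xy': [256.1, 151.4], 'confidence': 0.62}]
slide_seat [{'xy': [253.3, 153.4], 'confidence': 0.58}, {'xy': [369.7, 57.8], 'confidence': 0.53}]
slide_notch [{'xy': [254.5, 151.4], 'confidence': 0.77}]
slide_edge [{'xy': [254.8, 152.5], 'confidence': 0.97}, {'xy': [47.2, 66.3], 'confidence': 0.57}]
```

View pics/w1.png

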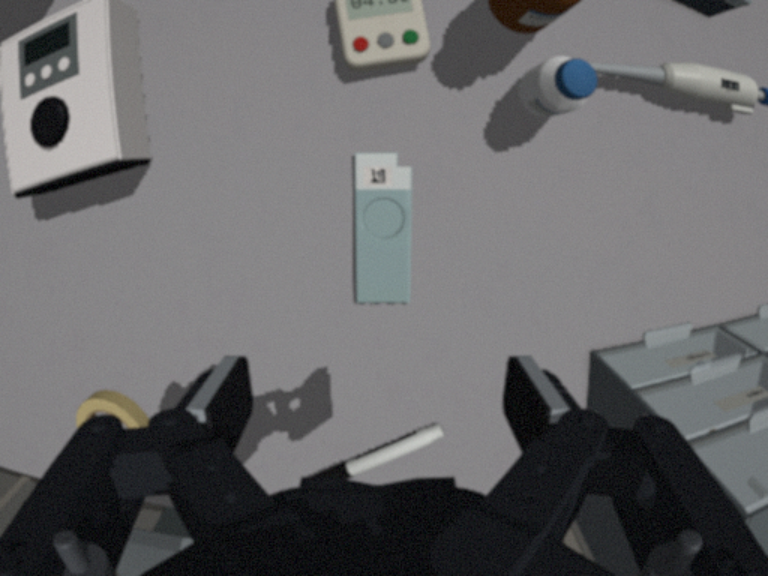

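The slide is in the middle at x 356–411, y 153–302 (1.5× picture), square to the tool. The notch is at top right and the seat at about (384,217). Nothing is near it.

```bash
cat >> h.py <<'E'
def ray(c,uv):
    a=np.array([(uv[0]-c["cx"])/c["fx"],(uv[1]-c["cy"])/c["fy"]]); r=np.hypot(*a)
    return np.r_[a/r*np.sin(r) if r else a,np.cos(r)]@rot(c).T
def watz(c,uv,z):
    d=ray(c,uv); p=np.array(c["position"]); return p+d*(z-p[2])/d[2]
def cam(n,f=None):
    c=ctrl.camera(n)
    if f: np.savez(f,**{k:np.array(v) for k,v in c.items()})
    return c
E
python3 - <<'E'
from h import *
c=dict(np.load("w1.npz"))
for n,u,v in [("TL",356,153),("BL",356,302),("BR",410,302),("R",411,168),("seat",384,217)]:
    print(n,watz(c,((u)/1.5-.17,v/1.5-.17),.006).round(4))
inc(.500,-.196,.1,0)
E
```

```text
TL [ 0.5768 -0.1805  0.006 ]
BL [ 0.4679 -0.1798  0.006 ]
BR [ 0.4681 -0.22    0.006 ]
R [ 0.5665 -0.2189  0.006 ]
seat [ 0.5314 -0.2002  0.006 ]
inc mm [-1.68 -0.58 80.21] turn 0.0 t 3.05 q6 2.768 w 0.0855 tcp [ 0.5016 -0.1966  0.1802] yaw 0.0
```

>>> {"op": "play_rows", "data": {"increments": [[0.013,0.0035,0.05,0],[0.013,0.0035,0.1,0],[0.013,0.0035,0.15,0],[0.013,0.0035,0.165,0],[0.013,0.0035,0.176,0],[0.013,0.0035,0.176,0]]}}

```text
time_s: 3.65
eef_pos: [0.514, -0.2005, 0.0035]
ee_rot: [-3.141, 0.001, -0.001]
wrist_force: [-0.2, 0.3, 0.4]
width: 0.0857
```

>>> {"op": "play_rows", "data": {"increments": [[0,0,0,0],[0,0,0,0],[0,0,0,0],[0,0,0,0],[0,0,0,0],[0,0,0,0],[0,0,0,0],[0,0,0,0],[0,0,0,0],[0,0,0,0]], "claw": 30, "force": 25}}

```text
time_s: 4.65
eef_pos: [0.5159, -0.2009, 0.0059]
ee_rot: [3.141, -0.004, -0.001]
wrist_force: [-1.3, 2.0, 14.9]
width: 0.0256
```

Run:
```python
from h import *
inc(.515,-.2,.004,0); s=ctrl.read_state();print(s["wrist_force"])
for i in range(2):
    c=cam("wrist","w2.npz"); print(ctrl.read_state()["eef_pos"],c["position"],c["orientation"])
cv2.imwrite("pics/w2.png",cv2.resize(c["img"][100:310,150:350],None,fx=2.8,fy=2.8,interpolation=cv2.INTER_CUBIC))
```

```text
inc mm [-0.89 -0.87  1.88] turn -0.04 t 4.65 q6 2.77 w 0.0256 tcp [ 0.5159 -0.2009  0.0059] yaw -0.04
[-1.25986949  1.95457141 14.92247144]
[ 0.51586381 -0.20085056  0.00589419] [ 0.58417161 -0.20197879  0.14797203] [ 2.86427118e+00  8.22825912e-04 -1.57195949e+00]
[ 0.51587784 -0.20086911  0.00588605] [ 0.58417151 -0.20197881  0.14797208] [ 2.86427096e+00  8.22522454e-04 -1.57195950e+00]
```

View pics/w2.png

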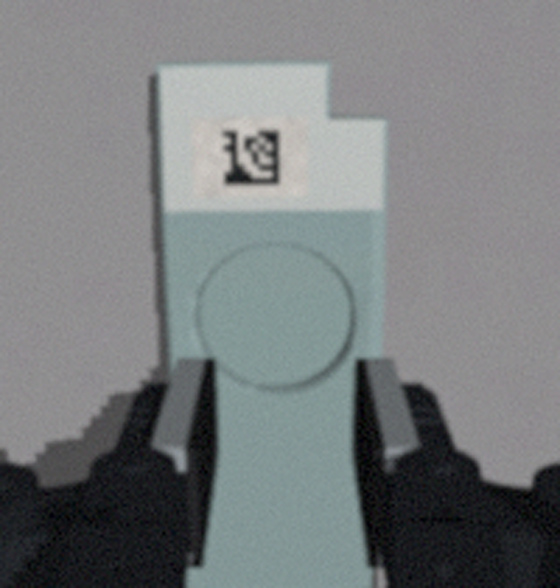

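The fingers slid over the slide's face: opening 25 mm, tips resting on the glass, upward force 15 N. At 40 mm opening the tips must sit about 2–3 mm above the TCP, so I'll reopen and squeeze lower. The slide still lies square, with the seat at about (275,316) in the crop.

>>> {"op": "play_rows", "data": {"increments": [[0,0,-0.01,0],[0,0,-0.01,0],[0,0,-0.01,0],[0,0,-0.01,0],[0,0,-0.01,0],[0,0,-0.01,0]], "claw": 75}}

```text
time_s: 5.35
eef_pos: [0.5156, -0.2007, 0.0155]
ee_rot: [3.141, -0.003, -0.001]
wrist_force: [0.1, -0.2, -0.4]
width: 0.0637
```

```bash
python3 -c "
from h import *
inc(.515,-.2,.0,0)"
```

```text
inc mm [-0.61 -0.75 15.51] turn -0.04 t 5.35 q6 2.77 w 0.0637 tcp [ 0.5156 -0.2007  0.0155] yaw -0.04
```

>>> {"op": "play_rows", "data": {"increments": [[0,0,0.008,0],[0,0,0.015,0],[0,0,0.015,0]]}}

```text
time_s: 5.65
eef_pos: [0.5147, -0.2004, -0.0009]
ee_rot: [-3.141, -0.001, -0.001]
wrist_force: [0.4, 0.5, -0.5]
width: 0.0642
```

>>> {"op": "play_rows", "data": {"increments": [[0,0,0,0],[0,0,0,0],[0,0,0,0],[0,0,0,0],[0,0,0,0],[0,0,0,0]], "claw": 40}}

```text
time_s: 6.25
eef_pos: [0.5147, -0.2004, -0.0009]
ee_rot: [-3.141, -0.001, -0.001]
wrist_force: [0.4, 0.5, -1.5]
width: 0.0389
```

Run:
```python
from h import *
inc(.515,-.2,.0,0)
c=cam("wrist","w3.npz"); print(ctrl.read_state()["wrist_force"],c["position"],c["orientation"])
cv2.imwrite("pics/w3.png",cv2.resize(c["img"][90:310,150:350],None,fx=2.7,fy=2.7,interpolation=cv2.INTER_CUBIC))
```

```text
inc mm [ 0.31 -0.4  -0.91] turn -0.04 t 6.25 q6 2.77 w 0.0389 tcp [ 0.5147 -0.2004 -0.0009] yaw -0.04
[ 0.36508234  0.73028573 -0.14626291] [ 0.58338802 -0.20169419  0.14100094] [ 2.86152177e+00  1.87678905e-03 -1.57199757e+00]
```

View pics/w3.png

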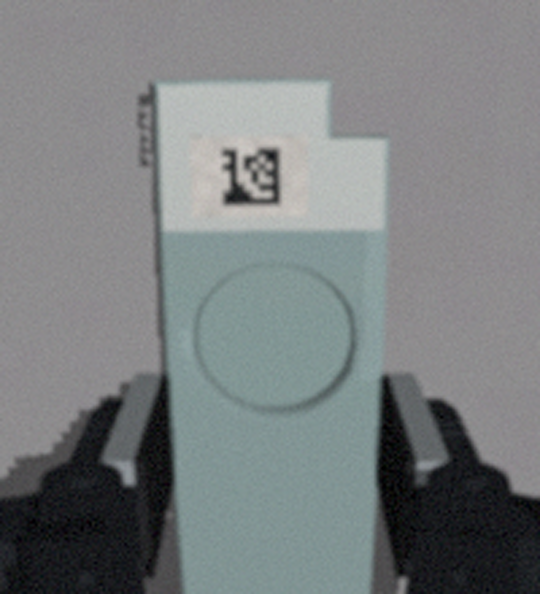

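```bash
cat >> h.py <<'E'
def wproj(c,P):
    q=(np.asarray(P)-c["position"])@rot(c); n=np.hypot(q[...,0],q[...,1]); t=np.arctan2(n,q[...,2])/n
    return np.stack([c["fx"]*t*q[...,0]+c["cx"],c["fy"]*t*q[...,1]+c["cy"]],-1)
def rectify(c,cx,cy,z,hw,res=.00025):
    "ortho view at height z centred (cx,cy): row down=-x, col right=-y"
    n=int(2*hw/res)+1; g=np.linspace(hw,-hw,n)
    X,Y=np.meshgrid(cx+g,cy+g,indexing='ij'); m=wproj(c,np.stack([X,Y,np.full_like(X,z)],-1)).astype(np.float32)
    return cv2.remap(c["img"],m[...,0],m[...,1],cv2.INTER_CUBIC),g
E
python3 - <<'E'
from h import *
c=dict(np.load("w3.npz")); tcp=np.array([.5147,-.2004])
I,g=rectify(c,.535,-.2004,.006,.045); G=cv2.GaussianBlur(I,(0,0),3).astype(float).sum(-1)
def prof(rows,cols):return G[rows][:,cols].mean()
k=lambda v:np.argmin(abs(g-v))
col=slice(k(.013),k(.002)); p=G[:,col].mean(1); d=np.gradient(p)
i=np.argsort(-abs(d))[:40]; 
from scipy.signal import find_peaks
pk=find_peaks(abs(d),height=2,distance=10)[0]
print("x-edges",[(round(.535+g[j],4),round(d[j],1)) for j in pk])
for xo in(.002,-.03+.055):
    row=slice(k(xo+.004),k(xo-.004)); p=G[row].mean(0); d=np.gradient(p); pk=find_peaks(abs(d),height=2,distance=10)[0]
    print("y-edges",xo,[(round(-.2004+g[j],4),round(d[j],1)) for j in pk])
cv2.imwrite("pics/r3.png",cv2.resize(I,None,fx=1.5,fy=1.5))
E
```

```text
x-edges [(np.float64(0.5778), np.float64(16.4)), (np.float64(0.5662), np.float64(-10.9)), (np.float64(0.5625), np.float64(5.8)), (np.float64(0.5592), np.float64(-13.0)), (np.float64(0.5568), np.float64(23.2)), (np.float64(0.552), np.float64(-13.7))]
y-edges 0.002 [(np.float64(-0.1819), np.float64(16.4)), (np.float64(-0.1866), np.float64(-4.3)), (np.float64(-0.2162), np.float64(6.9)), (np.float64(-0.2212), np.float64(-4.0))]
y-edges 0.025 [(np.float64(-0.1819), np.float64(28.7)), (np.float64(-0.1931), np.float64(-32.8)), (np.float64(-0.2024), np.float64(34.4)), (np.float64(-0.2204), np.float64(-15.2))]
```

View pics/r3.png

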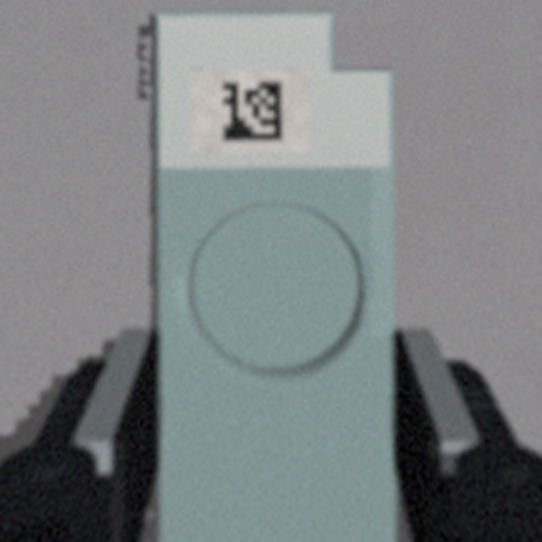

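The rectified slide edges agree: front edge 0.5778, frost line 0.5520, so the seat is near x=0.531. Vision in y is off by about 0.9 mm from the squeezed centre. Releasing and going to the disc.

>>> {"op": "play_rows", "data": {"increments": [[0,0,0,0],[0,0,0,0],[0,0,0,0],[0,0,0,0],[0,0,-0.05,0],[0,0,-0.1,0],[0,0,-0.15,-8],[0,-0.05,-0.15,-16],[0,-0.1,-0.15,-24],[0.005,-0.15,-0.15,-32]], "claw": 100}}

```text
time_s: 7.3
eef_pos: [0.5192, -0.0496, 0.1498]
ee_rot: [3.141, -0.002, 0.562]
wrist_force: [1.1, -0.1, -0.2]
width: 0.0854
```

Run:
```python
from h import *
c=dict(np.load("top.npz")); print(atz(c,(182.5,195.9),.0216))
inc(.515,.230,.15,90)
```

```text
[0.51977383 0.22401204 0.0216    ]
inc mm [ 1.4542e+02 -2.3887e+02 -3.0000e-02] turn -57.81 t 7.3 q6 2.484 w 0.0854 tcp [ 0.5192 -0.0496  0.1498] yaw 32.19
```

>>> {"op": "play_rows", "data": {"increments": [[0.147,-0.232,0,-8],[0.147,-0.232,0,-16],[0.147,-0.232,0,-24],[0.147,-0.232,0,-32],[0.147,-0.232,0,-40],[0.147,-0.232,0,-48],[0.147,-0.232,0,-57.8],[0.147,-0.232,0,-57.8],[0.147,-0.232,0,-57.8]]}}

```text
time_s: 8.2
eef_pos: [0.5198, 0.2248, 0.1499]
ee_rot: [3.14, -0.0, 1.567]
wrist_force: [-0.1, 0.6, 0.9]
width: 0.0854
```

Run:
```python
from h import *
c=cam("wrist","w4.npz")
for q in["disc_small","dish_small","disc_large"]:print(q,ctrl.search_frame(c,q)[:2])
inc(.52,.224,.15,90)
I,g=rectify(c,.52,.224,.0216,.045)
cv2.imwrite("pics/r4.png",cv2.resize(I,None,fx=1.5,fy=1.5))
```

```text
disc_small [{'xy': [256.3, 184.3], 'confidence': 0.79}]
dish_small []
disc_large [{'xy': [136.7, 151.9], 'confidence': 0.58}]
inc mm [-0.34 -0.12  0.11] turn -0.2 t 8.4 q6 1.982 w 0.0854 tcp [0.5201 0.2243 0.1501] yaw 89.8
```

View pics/r4.png

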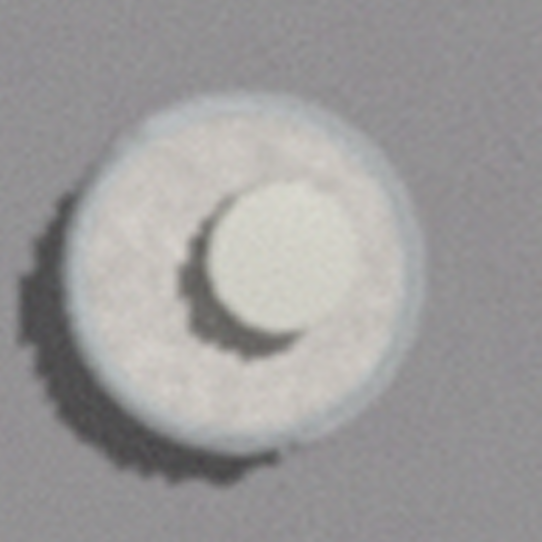

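The disc reads 25.4 mm across, centre near (0.522, 0.222), which matches. Squeezing it in x first, then turning 90° and squeezing again.

>>> {"op": "play_rows", "data": {"increments": [[-0.0025,0.0015,0.05,-0.2],[-0.0025,0.0015,0.1,-0.2],[-0.0025,0.0015,0.125,-0.2],[-0.0025,0.0015,0.132,-0.2],[-0.0025,0.0015,0.132,-0.2]]}}

```text
time_s: 8.9
eef_pos: [0.5217, 0.2214, 0.0178]
ee_rot: [3.141, -0.0, 1.569]
wrist_force: [0.0, 0.2, -0.2]
width: 0.0855
```

>>> {"op": "play_rows", "data": {"increments": [[0,0,0,0],[0,0,0,0],[0,0,0,0],[0,0,0,0],[0,0,0,0],[0,0,0,0],[0,0,0,0],[0,0,0,0],[0,0,0,0],[0,0,0,0]], "claw": 22, "force": 20}}

```text
time_s: 9.9
eef_pos: [0.5221, 0.2217, 0.0186]
ee_rot: [3.139, -0.001, 1.57]
wrist_force: [-1.3, 0.2, 7.2]
width: 0.0234
```

```bash
python3 -c "
from h import *
inc(.5215,.222,.0176,180)"
```

```text
inc mm [ 0.35 -0.63  1.02] turn -90.07 t 9.9 q6 1.974 w 0.0234 tcp [0.5221 0.2217 0.0186] yaw 89.93
```

Run:
```python
from h import *
c=cam("wrist","w5.npz"); inc(.5215,.222,.0176,180)
cv2.imwrite("pics/w5.png",cv2.resize(c["img"][170:330,160:350],None,fx=3.5,fy=3.5,interpolation=cv2.INTER_CUBIC))
```

```text
inc mm [ 0.34 -0.62  1.01] turn -90.07 t 9.95 q6 1.974 w 0.023 tcp [0.5221 0.2217 0.0186] yaw 89.93
```

View pics/w5.png

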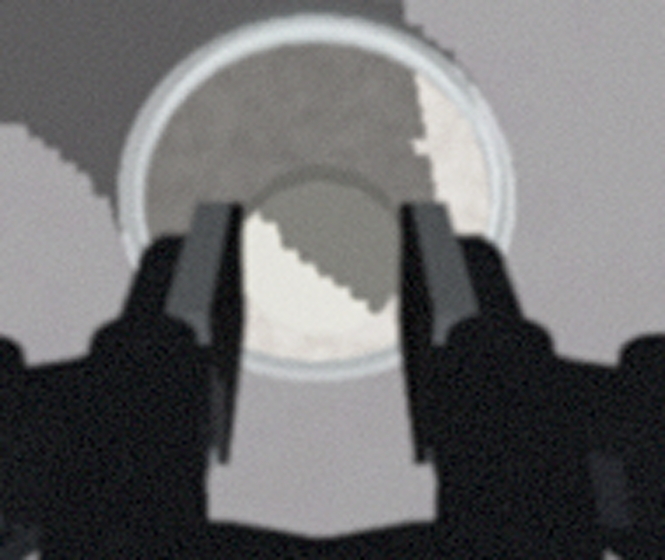

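The disc is between both pads on the dish. The upward force fits the fingers swinging forward as they close. Now I'll open, turn 90° and squeeze again for the final grip.

>>> {"op": "play_rows", "data": {"increments": [[0,0,0,0],[0,0,0,0],[0,0,0,0],[0,0,0,0],[0,0,-0.025,0],[0,0,-0.025,-8],[0,0,-0.025,-16],[0,0,-0.025,-24],[0,0,-0.025,-32],[0,0,-0.025,-40]], "claw": 100}}

```text
time_s: 10.95
eef_pos: [0.522, 0.2216, 0.0435]
ee_rot: [3.14, 0.001, 2.273]
wrist_force: [-0.8, -0.8, -0.3]
width: 0.0852
```

>>> {"op": "play_rows", "data": {"increments": [[0,0,0,-8],[0,0,0,-16],[0,0,0,-24],[0,0,0,-32],[0,0,0,-40],[0,0,0,-50],[0,0,0,-50],[0,0,0,-50]]}}

```text
time_s: 11.75
eef_pos: [0.5219, 0.2215, 0.0434]
ee_rot: [3.141, 0.002, -3.14]
wrist_force: [-1.3, -0.2, 0.2]
width: 0.0853
```

Run:
```python
from h import *
inc(.5219,.222,.018,180)
c=cam("wrist","w6.npz"); inc(.5219,.222,.018,180)
I,g=rectify(c,.522,.222,.0216,.045)
cv2.imwrite("pics/r6.png",I)
H=cv2.HoughCircles(cv2.GaussianBlur(cv2.cvtColor(I,cv2.COLOR_BGR2GRAY),(0,0),2),cv2.HOUGH_GRADIENT,1,200,param1=40,param2=12,minRadius=49,maxRadius=55)
print([( .522+.045-h[1]*.00025,.222+.045-h[0]*.00025,h[2]/4) for h in H[0]])
```

```text
inc mm [ 0.06  0.44 25.44] turn 0.09 t 11.75 q6 0.4 w 0.0853 tcp [0.5219 0.2215 0.0434] yaw -179.91
inc mm [ 0.12  0.43 25.44] turn 0.05 t 11.8 q6 0.401 w 0.0853 tcp [0.522  0.2216 0.0434] yaw -179.95
[(np.float32(0.520125), np.float32(0.22162499), np.float32(12.4))]
```

>>> {"op": "play_rows", "data": {"increments": [[0,0,0.015,0],[0,0,0.0255,0],[0,0,0.0255,0]]}}

```text
time_s: 12.1
eef_pos: [0.5209, 0.2211, 0.0164]
ee_rot: [-3.141, -0.001, 3.141]
wrist_force: [0.0, -0.4, 0.4]
width: 0.0857
```

>>> {"op": "play_rows", "data": {"increments": [[0,0,0,0],[0,0,0,0],[0,0,0,0],[0,0,0,0],[0,0,0,0],[0,0,0,0],[0,0,0,0],[0,0,0,0],[0,0,0,0],[0,0,0,0]], "claw": 22, "force": 25}}

```text
time_s: 13.1
eef_pos: [0.5211, 0.2212, 0.0169]
ee_rot: [-3.141, -0.0, 3.141]
wrist_force: [-0.9, -0.9, 5.4]
width: 0.023
```

>>> {"op": "play_rows", "data": {"increments": [[0,0,-0.01,0],[0,0,-0.03,0],[0,0,-0.06,0],[0,0,-0.06,0]]}}

```text
time_s: 13.5
eef_pos: [0.5233, 0.2221, 0.0809]
ee_rot: [3.14, 0.005, 3.141]
wrist_force: [0.5, 0.4, -0.3]
width: 0.0233
```

Run:
```python
from h import *
c=cam("wrist","w7.npz"); inc(.5285,-.2,.05,180)
s=ctrl.read_state(); p=s["eef_pos"];print(c["position"],c["orientation"])
I,g=rectify(c,p[0],p[1],p[2]+.004,.025,.000125)
J=cv2.resize(c["img"][170:330,160:350],None,fx=2.5,fy=2.5,interpolation=cv2.INTER_CUBIC)
I=cv2.resize(I,(400,400));cv2.imwrite("pics/r7.png",np.hstack([J[:400,:390],I[:J.shape[0]]]) if J.shape[0]==400 else I)
```

```text
inc mm [  -6.2  -421.84   28.69] turn -0.04 t 13.55 q6 0.402 w 0.0229 tcp [0.5225 0.2218 0.0792] yaw 179.96
[0.45120699 0.22076464 0.22236306] [ 2.85784799 -0.00318302  1.56954678]
```

View pics/r7.png

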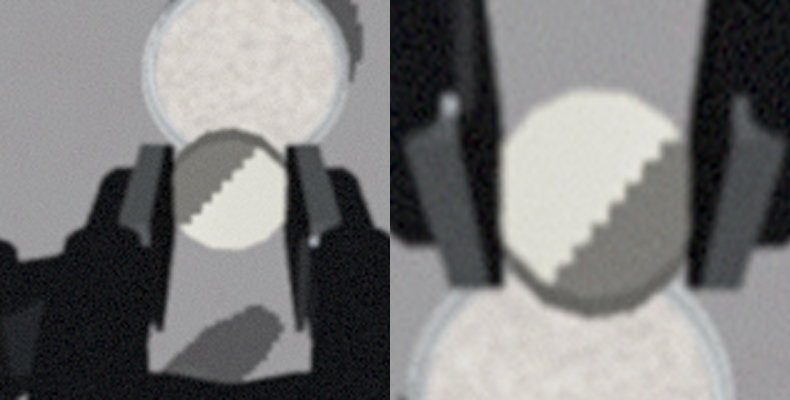

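Disc held level between the pads, centred about 1 mm toward +x of the TCP, which matches the joint readings from the two squeezes. Carrying it over the seat.

>>> {"op": "play_rows", "data": {"increments": [[-0.0075,-0.045,0,0],[-0.0075,-0.09,0,0],[-0.0075,-0.135,0,0],[-0.0075,-0.18,0,0],[-0.0075,-0.225,0,0],[-0.0075,-0.27,0,0],[-0.0075,-0.315,0,0],[-0.0075,-0.36,0,0],[-0.0075,-0.4,0,0],[-0.0075,-0.422,0,0]]}}

```text
time_s: 14.55
eef_pos: [0.5289, -0.2031, 0.0779]
ee_rot: [3.141, 0.003, 3.139]
wrist_force: [-0.7, 0.2, -0.6]
width: 0.0229
```

>>> {"op": "play_rows", "data": {"increments": [[0,0,0.01,0],[0,0,0.03,0],[0,0,0.04,0],[0,0,0.04,0],[0,0,0.04,0],[0,0,0.04,0]]}}

```text
time_s: 15.15
eef_pos: [0.5296, -0.2027, 0.0385]
ee_rot: [3.141, 0.004, 3.139]
wrist_force: [0.4, -0.3, -0.9]
width: 0.0226
```

Run:
```python
from h import *
c=cam("wrist","w8.npz"); inc(.530,-.2004,.014,180)
s=ctrl.read_state(); p=s["eef_pos"]
D,g=rectify(c,p[0],p[1],p[2]+.0045,.03)       # disc-top plane
S,g=rectify(c,.515,-.2004,.006,.0625)    # slide plane
S=cv2.resize(S,(500,500)); D=cv2.resize(D,(300,300)); D=np.vstack([D,np.zeros((200,300,3),np.uint8)])
cv2.imwrite("pics/r8.png",np.hstack([S,D]))
```

```text
inc mm [-0.3   2.39 24.66] turn -0.14 t 15.2 q6 -0.364 w 0.0231 tcp [ 0.5296 -0.2028  0.0387] yaw 179.86
```

View pics/r8.png

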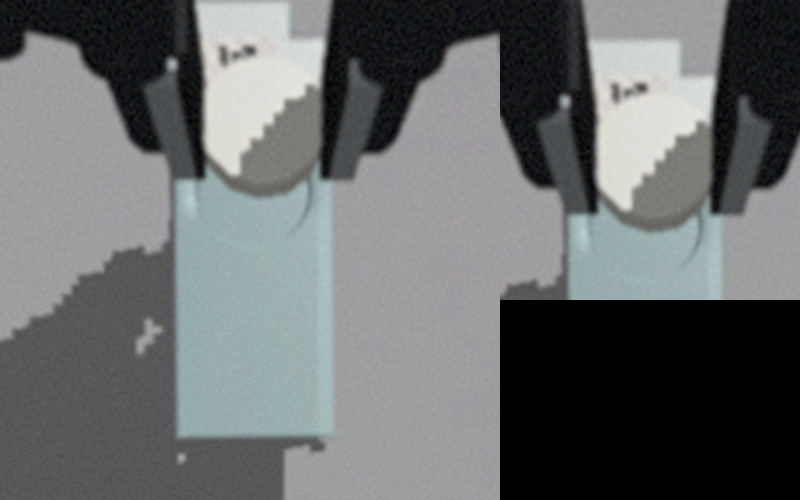

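The slide's clear end reads x=0.4683, so the seat is at 0.5313, agreeing with before. Relative to the seat, the disc needs about +2.2 mm in y and +0.6 mm in x.

>>> {"op": "play_rows", "data": {"increments": [[-0.0006,0.0022,0.01,-0.1],[-0.0006,0.0022,0.02,-0.1],[-0.0006,0.0022,0.0245,-0.1],[-0.0006,0.0022,0.0245,-0.1],[-0.0006,0.0022,0.0245,-0.1]]}}

```text
time_s: 15.7
eef_pos: [0.5302, -0.2005, 0.0139]
ee_rot: [3.141, 0.003, 3.141]
wrist_force: [0.5, 0.2, -0.1]
width: 0.0231
```

Run:
```python
from h import *
inc(.5303,-.2006,.0066,180)
```

```text
inc mm [-0.1  -0.06  7.31] turn -0.04 t 15.7 q6 -0.362 w 0.0231 tcp [ 0.5302 -0.2005  0.0139] yaw 179.96
```

>>> {"op": "play_rows", "data": {"increments": [[0,0,0.001,0],[0,0,0.002,0],[0,0,0.003,0],[0,0,0.004,0],[0,0,0.005,0],[0,0,0.006,0],[0,0,0.007,0],[0,0,0.007,0],[0,0,0.007,0]]}}

```text
time_s: 16.6
eef_pos: [0.5302, -0.2005, 0.0069]
ee_rot: [3.141, 0.003, 3.141]
wrist_force: [-1.2, -0.6, 0.1]
width: 0.023
```

No contact at TCP z=6.9 mm, and on the label face it would have touched at about 9.3 mm, so the disc is inside the seat. Lowering a little more and releasing.

>>> {"op": "play_rows", "data": {"increments": [[0,0,0.0007,0],[0,0,0.0007,0],[0,0,0.0007,0]]}}

```text
time_s: 16.9
eef_pos: [0.5303, -0.2006, 0.0062]
ee_rot: [3.141, 0.003, 3.141]
wrist_force: [-0.6, 0.2, 0.6]
width: 0.0233
```

>>> {"op": "play_rows", "data": {"increments": [[0,0,0,0],[0,0,0,0],[0,0,0,0],[0,0,0,0],[0,0,0,0],[0,0,0,0],[0,0,-0.03,0],[0.04,0,-0.08,0],[0.04,0,-0.08,0],[0.04,0,-0.08,0]], "claw": 100}}

```text
time_s: 17.9
eef_pos: [0.49, -0.201, 0.0879]
ee_rot: [-3.141, 0.006, 3.14]
wrist_force: [-0.2, -0.5, -1.3]
width: 0.0855
```

Run:
```python
from h import *
c=cam("wrist","w9.npz"); inc(.489,-.2006,.0,180)
S,g=rectify(c,.52,-.2004,.006,.0625)    # slide plane
cv2.imwrite("pics/r9.png",cv2.resize(S,(560,560)))
C=None
```

```text
inc mm [ 1.84  0.27 86.66] turn -0.07 t 17.95 q6 -0.389 w 0.0854 tcp [ 0.4904 -0.2009  0.0867] yaw 179.93
```

View pics/r9.png

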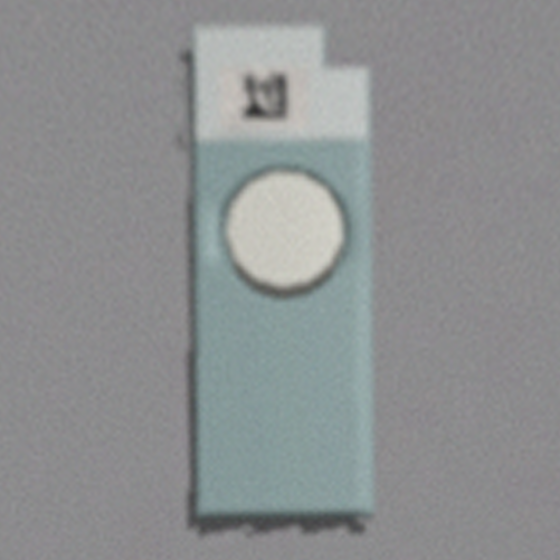

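The disc sits concentric and flat in the seat, with an even dark ring round it at (285,230). Now I'll grip the clear end at about x=0.488.

>>> {"op": "play_rows", "data": {"increments": [[0.002,0,0.04,0],[0.002,0,0.075,0],[0.002,0,0.086,0],[0.002,0,0.087,0],[0.002,0,0.087,0]]}}

```text
time_s: 18.45
eef_pos: [0.4894, -0.201, -0.0003]
ee_rot: [3.141, 0.005, 3.141]
wrist_force: [0.8, -0.4, 1.0]
width: 0.0855
```

```bash
python3 -c "
from h import *
inc(.488,-.2012,-.001,180)"
```

```text
inc mm [ 1.36 -0.25  0.74] turn -0.06 t 18.45 q6 -0.39 w 0.0855 tcp [ 4.894e-01 -2.010e-01 -3.000e-04] yaw 179.94
```

Close gently, then firm up.

>>> {"op": "play_rows", "data": {"increments": [[0,0,0.0007,0],[0,0,0.0007,0],[0,0,0.0007,0],[0,0,0.0007,0],[0,0,0.0007,0],[0,0,0.0007,0],[0,0,0.0007,0],[0,0,0.0007,0],[0,0,0.0007,0]], "claw": 38, "force": 25}}

```text
time_s: 19.35
eef_pos: [0.4899, -0.2011, -0.0]
ee_rot: [-3.141, 0.007, 3.141]
wrist_force: [-1.3, 1.0, 5.5]
width: 0.0393
```

>>> {"op": "play_rows", "data": {"increments": [[0,0,0,0],[0,0,0,0],[0,0,-0.002,0],[0,0,-0.005,0],[0,0,-0.01,0],[0,0,-0.02,0],[0,0,-0.03,0],[0,0,-0.03,0]], "force": 60, "claw": 30}}

```text
time_s: 20.15
eef_pos: [0.4908, -0.2016, 0.0319]
ee_rot: [-3.14, 0.009, 3.141]
wrist_force: [0.2, -0.1, -1.9]
width: 0.0379
```

Run:
```python
from h import *
c=cam("wrist","w10.npz"); inc(.489,-.2012,-.001,180)
p=ctrl.read_state()["eef_pos"]
cv2.imwrite("pics/w10.png",cv2.resize(c["img"][120:330,150:350],None,fx=2.8,fy=2.8,interpolation=cv2.INTER_CUBIC))
d=cam("scene","s10.npz"); P=cloud(d)
m=(abs(P[...,0]-.53)<.09)&(abs(P[...,1]+.2)<.018)&(P[...,2]>.015)&(P[...,2]<.06)
Q=P[m]; 
for a,b in((.535,.55),(.55,.56),(.56,.575),(.575,.585)):
    q=Q[(Q[:,0]>a)&(Q[:,0]<b)]; print(a,len(q),np.median(q[:,2]) if len(q) else 0)
```

```text
inc mm [ 1.74  0.28 32.09] turn -0.06 t 20.2 q6 -0.39 w 0.0376 tcp [ 0.4905 -0.2014  0.0311] yaw 179.94
0.535 29 0.037149161495293015
0.55 29 0.037186788729858034
0.56 39 0.03737102255213898
0.575 9 0.03750675402852033
```

View pics/w10.png

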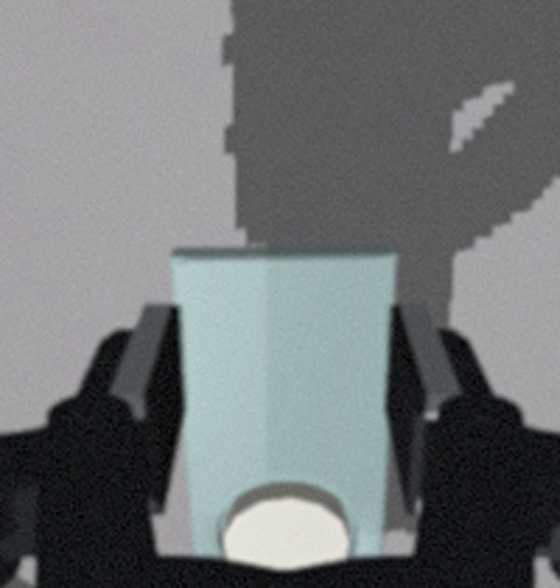

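Slide held level (face at z=37.2 mm with TCP 31.1 mm), disc still seated. Next, to the front of the reader, then a relative measurement with the top camera.

Run:
```python
from h import *
inc(.464,.024,.032,187.5)
c=dict(np.load("w10.npz")); 
for u,v in((172,255),(285,255),(397,255)): print(watz(c,(u/2.8+150,v/2.8+120),.0372))
```

```text
inc mm [ 26.26 225.23  -1.86] turn -7.56 t 20.25 q6 -0.39 w 0.0375 tcp [ 0.4901 -0.2013  0.0305] yaw 179.94
[ 0.46878933 -0.22213337  0.0372    ]
[ 0.46875292 -0.20235784  0.0372    ]
[ 0.46884633 -0.18275327  0.0372    ]
```

>>> {"op": "play_rows", "data": {"increments": [[0.026,0.02,0,-2],[0.026,0.05,0,-4],[0.026,0.08,0,-6],[0.026,0.12,0,-7.5],[0.026,0.16,0,-7.5],[0.026,0.2,0,-7.5],[0.026,0.22,0,-7.5],[0.026,0.225,0,-7.5],[0.026,0.225,0,-7.5],[0.026,0.225,0,-7.5]]}}

```text
time_s: 21.25
eef_pos: [0.4642, 0.0231, 0.03]
ee_rot: [-3.14, 0.007, -3.012]
wrist_force: [-0.2, 0.3, 0.4]
width: 0.0375
```

Run:
```python
from h import *
inc(.464,.024,.014,187.5)
t=cam("top","t11.npz"); s=cam("scene","s11.npz"); inc(.464,.024,.014,187.5)
def line(a,b,deg=1):  # robust b=f(a)
    k=np.ones(len(a),bool)
    for _ in range(5):
        f=np.polyfit(a[k],b[k],1); r=abs(np.polyval(f,a)-b); k=r<max(2*np.median(r),.0008)
    return f,k.sum()
for n,c in(("top",t),("scene",s)):
    C=cloud(c); X,Y,Z=C[...,0],C[...,1],C[...,2]
    for nm,z,(x0,x1,y0,y1),lo,hi in(("reader",.052,(.54,.73,-.05,.15),.042,.075),("slide",.0372,(.5,.57,-.02,.08),.027,.05)):
        m=(X>x0)&(X<x1)&(Y>y0)&(Y<y1)&(Z>lo)&(Z<hi)
        v,u=np.nonzero(m); W=np.array([atz(c,p,z)[:2] for p in zip(u,v)])
        if len(W)<20: print(n,nm,len(W)); continue
        h=cv2.convexHull((W*1e3).astype(np.float32)); print(n,nm,len(W),"medz",np.median(Z[m]),cv2.minAreaRect((W*1e3).astype(np.float32)))
cv2.imwrite("pics/st11.png",np.vstack([cv2.resize(t["img"][120:230,180:320],None,fx=3,fy=3,interpolation=cv2.INTER_CUBIC),cv2.resize(s["img"][140:225,160:300],None,fx=3,fy=3,interpolation=cv2.INTER_CUBIC)]))
```

```text
inc mm [ 0.17  0.96 16.  ] turn -0.07 t 21.25 q6 -0.079 w 0.0375 tcp [0.4642 0.0231 0.03  ] yaw -172.57
inc mm [ 0.16  1.28 16.06] turn -0.13 t 21.35 q6 -0.079 w 0.0379 tcp [0.4642 0.0228 0.0301] yaw -172.63
top reader 638 medz 0.05308792920381655 ((676.0486450195312, 51.71115493774414), (52.746280670166016, 115.41106414794922), 7.208971977233887)
top slide 0
scene reader 1677 medz 0.052271409889669385 ((631.7576904296875, 47.05548095703125), (137.7679443359375, 120.47898864746094), 7.370574951171875)
scene slide 216 medz 0.036057477972231744 ((544.8663330078125, 45.30912780761719), (77.66352844238281, 52.707298278808594), 27.794992446899414)
```

View pics/st11.png

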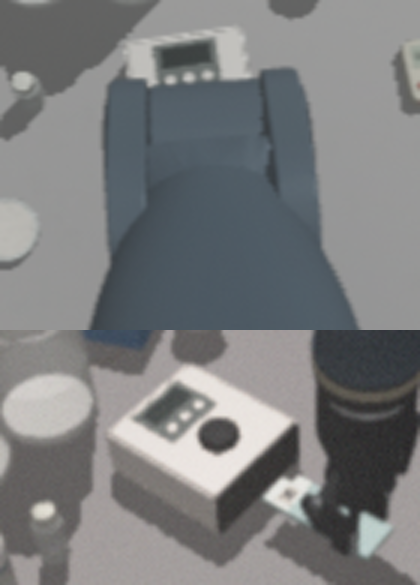

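The top view is blocked by the arm. The scene view shows the slide level, its frosted end pointing at the black front. I'll refine the reader pose from the unobstructed images.

```bash
cat > fit.py <<'E'
from h import *
from scipy.optimize import minimize
def hullmask(c,x0,x1,y0,y1,zl,zh,thr):
    C=cloud(c); b=c["img"].astype(int).sum(-1)/3
    m=(C[...,0]>x0)&(C[...,0]<x1)&(C[...,1]>y0)&(C[...,1]<y1)&(C[...,2]>zl)&(C[...,2]<zh)
    mm=(m&(b>thr)).astype(np.uint8)
    n,l,st,_=cv2.connectedComponentsWithStats(mm); k=1+st[1:,4].argmax()
    cs,_=cv2.findContours(cv2.resize((l==k).astype(np.uint8),None,fx=8,fy=8,interpolation=cv2.INTER_NEAREST),cv2.RETR_EXTERNAL,cv2.CHAIN_APPROX_NONE)
    h=cv2.convexHull(max(cs,key=cv2.contourArea)); M=np.zeros((384*8,512*8),np.uint8); cv2.fillPoly(M,[h],1); return M,b[m],st[k,4]
def fit(c,M,poly,z,g):
    def f(p):
        a=np.radians(p[2]); r=np.array([[np.cos(a),-np.sin(a)],[np.sin(a),np.cos(a)]])
        W=poly@r.T+p[:2]*1e-3; uv=np.array([proj(c,[*w,z]) for w in W])
        A=np.zeros_like(M); cv2.fillPoly(A,[np.round((uv+.5)*8).astype(np.int32)],1)
        return 1-(A&M).sum()/(A|M).sum()
    o=minimize(f,g,method="Nelder-Mead",options=dict(initial_simplex=[g]+[[g[j]+(3 if j==i else 0) for j in range(3)] for i in range(3)],xatol=.05,fatol=1e-5)); return o.x.round(2),round(1-o.fun,4)
E
python3 - <<'E'
from fit import *
rp=np.array([[-.066,-.057],[.066,-.057],[.066,.057],[-.066,.057]])
t=dict(np.load("top.npz")); s=dict(np.load("s10.npz"))
for n,c in(("top",t),("scene",s)):
    for thr in(140,155,170):
        M,b,k=hullmask(c,.54,.73,-.05,.15,.044,.07,thr)
        print(n,thr,k,np.percentile(b,[5,25,50,75,95]).round(),fit(c,M,rp,.052,[635,46,7.5]))
E
```

```text
top 140 1187 [ 62. 110. 171. 178. 180.] (array([638.99,  46.41,   7.69]), np.float64(0.9549))
top 155 1096 [ 62. 110. 171. 178. 180.] (array([639.64,  45.68,   7.69]), np.float64(0.9557))
top 170 908 [ 62. 110. 171. 178. 180.] (array([640.82,  43.93,   5.44]), np.float64(0.9175))
scene 140 1252 [ 77. 145. 218. 235. 237.] (array([637.15,  47.7 ,   7.51]), np.float64(0.9422))
scene 155 1129 [ 77. 145. 218. 235. 237.] (array([637.74,  46.93,   7.23]), np.float64(0.9459))
scene 170 1054 [ 77. 145. 218. 235. 237.] (array([637.91,  45.53,   7.66]), np.float64(0.9557))
```

Both cameras put the reader at about (0.638, 0.0465) with yaw 7.5°. Lowering to throat height and aligning, then moving slowly into the flare.

>>> {"op": "play_rows", "data": {"increments": [[0,0.001,0.008,-0.1],[0,0.001,0.016,-0.1],[0,0.001,0.016,-0.1],[0,0.001,0.016,-0.1],[0,0.001,0.016,-0.1]]}}

```text
time_s: 21.85
eef_pos: [0.4643, 0.0237, 0.0141]
ee_rot: [-3.14, 0.007, -3.011]
wrist_force: [0.7, -0.4, -0.3]
width: 0.0377
```

```bash
python3 -c "
from h import *
inc(.5503,.0349,.014,187.5)"
```

```text
inc mm [-8.672e+01 -5.000e-02  6.900e-01] turn -0.04 t 21.85 q6 -0.078 w 0.0377 tcp [0.4643 0.0237 0.0141] yaw -172.54
```

>>> {"op": "play_rows", "data": {"increments": [[-0.005,0,0,0],[-0.01,0,0.0001,0],[-0.015,0,0.0001,0],[-0.02,0,0.0002,0],[-0.024,0,0.0002,0],[-0.028,0,0.0002,0],[-0.032,0,0.0002,0],[-0.036,0,0.0003,0],[-0.036,0,0.0003,0]]}}

```text
time_s: 22.75
eef_pos: [0.4964, 0.0277, 0.0128]
ee_rot: [-3.139, -0.0, -3.012]
wrist_force: [-8.9, -3.7, 1.2]
width: 0.0378
```

>>> {"op": "play_rows", "data": {"increments": [[-0.003,0,0,0],[-0.006,0,0,0],[-0.009,0,0.0001,0],[-0.012,0,0.0001,0],[-0.012,0,0.0001,0]]}}

```text
time_s: 23.25
eef_pos: [0.5068, 0.0285, 0.012]
ee_rot: [-3.138, -0.003, -3.012]
wrist_force: [1.0, -6.4, 1.0]
width: 0.0375
```

The slide touches the +y wall (lateral −6.4 N) and sits slightly low. Easing right and up before going on.

>>> {"op": "play_rows", "data": {"increments": [[0,-0.001,-0.0015,0],[0,-0.0015,-0.0015,0],[0,-0.0015,-0.0015,0],[0,-0.0015,-0.0015,0]]}}

```text
time_s: 23.65
eef_pos: [0.5072, 0.0272, 0.0136]
ee_rot: [-3.138, -0.003, -3.012]
wrist_force: [0.2, 0.5, -0.6]
width: 0.0375
```

Run:
```python
from h import *
inc(.5503,.0335,.0135,187.5)
c=cam("wrist","w12.npz"); s=ctrl.read_state(); p=np.array(s["eef_pos"]);print(p,s["wrist_force"],s["ee_rot"],s["moment"])
# slide clear end rel to TCP from rectified edge, along the tool axis
u=np.array([np.cos(np.radians(7.5)),np.sin(np.radians(7.5))]); n=np.array([-u[1],u[0]])
b=cv2.GaussianBlur(c["img"],(0,0),1).astype(float)
a=np.arange(-.035,-.008,.00025)
for lat in(-.012,-.006,0,.006,.012):
    P=np.array([[*(p[:2]+k*u+lat*n),p[2]+.006] for k in a]); m=wproj(c,P).astype(np.float32)[None]
    v=cv2.remap(b.astype(np.float32),m[...,0],m[...,1],cv2.INTER_LINEAR)[0]; d=v[:,2]-v[:,0]; g=np.gradient(d); i=abs(g).argmax(); print(lat,a[i].round(4),g[i].round(2))
```

```text
inc mm [-4.356e+01  6.700e-01 -1.000e-02] turn -0.09 t 23.65 q6 -0.074 w 0.0375 tcp [0.5072 0.0272 0.0136] yaw -172.59
[0.50712556 0.02718962 0.01360386] [ 0.2287192  -0.29661996 -0.79415409] [-3.13823391e+00 -2.96964314e-03 -3.01227877e+00] [-0.01150877 -0.01952459  0.03865847]
-0.012 -0.022 -1.59
-0.006 -0.022 -1.94
0 -0.0225 -2.38
0.006 -0.022 -2.17
0.012 -0.022 -1.68
```

No contact force now, and the slide hasn't slipped in the grip (clear end 22 mm behind the TCP, square). Advancing in small steps.

>>> {"op": "play_rows", "data": {"increments": [[-0.003,0,0,0],[-0.006,0,0,0],[-0.009,0,0,0],[-0.012,0,0,0],[-0.015,0,0,0],[-0.018,0,0,0],[-0.021,0,0,0],[-0.021,0,0,0]]}}

```text
time_s: 24.5
eef_pos: [0.5284, 0.03, 0.0135]
ee_rot: [-3.138, -0.003, -3.012]
wrist_force: [-0.0, -0.2, -1.0]
width: 0.0378
```

>>> {"op": "play_rows", "data": {"increments": [[-0.002,0,0,0],[-0.004,0,0,0],[-0.006,0,0,0],[-0.008,0,0,0],[-0.01,0,0,0],[-0.012,0,0,0],[-0.012,0,0,0]]}}

```text
time_s: 25.2
eef_pos: [0.5404, 0.0315, 0.0134]
ee_rot: [-3.138, -0.003, -3.012]
wrist_force: [-2.7, -1.1, -0.8]
width: 0.0379
```

The plunger is engaged (−2.7 N). Continuing.

>>> {"op": "play_rows", "data": {"increments": [[-0.002,0,0,0],[-0.004,0,0,0],[-0.006,0,0,0],[-0.006,0,0,0]]}}

```text
time_s: 25.6
eef_pos: [0.5465, 0.0323, 0.0133]
ee_rot: [-3.138, -0.003, -3.012]
wrist_force: [-3.0, -1.3, -1.1]
width: 0.0375
```

>>> {"op": "play_rows", "data": {"increments": [[-0.001,0,0,0],[-0.002,0,0,0],[-0.002,0,0,0]]}}

```text
time_s: 25.9
eef_pos: [0.5473, 0.0324, 0.013]
ee_rot: [-3.138, -0.005, -3.012]
wrist_force: [-6.5, -1.3, 0.1]
width: 0.0379
```

>>> {"op": "play_rows", "data": {"increments": [[-0.001,0,-0.0003,0],[-0.002,0,-0.0003,0],[-0.003,0,-0.0003,0],[-0.003,0,-0.0003,0]]}}

```text
time_s: 26.3
eef_pos: [0.5474, 0.0324, 0.0126]
ee_rot: [-3.138, -0.011, -3.012]
wrist_force: [-12.0, -1.9, 3.5]
width: 0.0379
```

Run:
```python
from h import *
s=ctrl.read_state(); c=cam("wrist","w13.npz"); d=cam("scene","s13.npz")
for q in("w12","w13"):
    c=dict(np.load(q+".npz"))
    p=np.array([.5072,.0272,.0136]) if q=="w12" else np.array(s["eef_pos"])
    u=np.array([np.cos(np.radians(7.5)),np.sin(np.radians(7.5))]); n=np.array([-u[1],u[0]])
    b=cv2.GaussianBlur(c["img"],(0,0),1).astype(np.float32); a=np.arange(-.035,-.008,.00025); o=[]
    for lat in(-.012,-.006,0,.006,.012):
        m=wproj(c,np.array([[*(p[:2]+k*u+lat*n),p[2]+.006] for k in a])).astype(np.float32)[None]
        v=cv2.remap(b,m[...,0],m[...,1],cv2.INTER_LINEAR)[0]; o.append(a[abs(np.gradient(v[:,2]-v[:,0])).argmax()].round(5))
    print(q,p.round(4),s["wrist_force"],s["ee_rot"],o)
# reader front top edge: rows where white top -> black front, in scene(s10) and top images
u=np.array([np.cos(np.radians(7.5)),np.sin(np.radians(7.5))]); n=np.array([-u[1],u[0]])
for f,pr in(("top",proj),("s10",proj),("w1",None)):
    c=dict(np.load(f+".npz")); b=c["img"].astype(np.float32).sum(-1); a=np.arange(-.085,-.045,.00025); o=[]
    for lat in(-.04,-.025,-.01,.01,.025,.04):
        P=[[*(np.array([.638,.0465])+k*u+lat*n),.052] for k in a]
        uv=np.array([proj(c,q) for q in P]) if pr else wproj(c,np.array(P))
        v=cv2.remap(b,uv[None,:,0].astype(np.float32),uv[None,:,1].astype(np.float32),cv2.INTER_LINEAR)[0]; g=np.gradient(cv2.GaussianBlur(v[None],(0,0),3)[0]); o.append((a[g.argmax()]*1e3).round(1))
    print(f,"front edge rel (expect -66)",o)
    # lateral/back edges of top
    o=[]; a2=np.arange(.05,.085,.00025)
    for lat in(-.03,0,.03):
        P=[[*(np.array([.638,.0465])+k*u+lat*n),.052] for k in a2]
        uv=np.array([proj(c,q) for q in P]) if pr else wproj(c,np.array(P))
        v=cv2.remap(b,uv[None,:,0].astype(np.float32),uv[None,:,1].astype(np.float32),cv2.INTER_LINEAR)[0]; g=np.gradient(cv2.GaussianBlur(v[None],(0,0),3)[0]); o.append((a2[g.argmin()]*1e3).round(1))
    print("   back edge (expect 66)",o)
```

```text
w12 [0.5072 0.0272 0.0136] [-12.02050807  -1.85107635   3.51385879] [-3.13815831 -0.01058777 -3.01235209] [np.float64(-0.022), np.float64(-0.022), np.float64(-0.0225), np.float64(-0.022), np.float64(-0.022)]
w13 [0.5474 0.0324 0.0126] [-12.02050807  -1.85107635   3.51385879] [-3.13815831 -0.01058777 -3.01235209] [np.float64(-0.024), np.float64(-0.022), np.float64(-0.0245), np.float64(-0.024), np.float64(-0.024)]
top front edge rel (expect -66) [np.float64(-62.0), np.float64(-62.5), np.float64(-63.0), np.float64(-62.7), np.float64(-63.0), np.float64(-61.5)]
   back edge (expect 66) [np.float64(64.3), np.float64(65.5), np.float64(64.0)]
s10 front edge rel (expect -66) [np.float64(-64.7), np.float64(-64.2), np.float64(-65.2), np.float64(-64.0), np.float64(-64.2), np.float64(-64.0)]
   back edge (expect 66) [np.float64(63.8), np.float64(64.8), np.float64(63.8)]
w1 front edge rel (expect -66) [np.float64(-64.7), np.float64(-65.0), np.float64(-64.7), np.float64(-64.7), np.float64(-65.0), np.float64(-64.5)]
   back edge (expect 66) [np.float64(66.8), np.float64(79.8), np.float64(62.8)]
```

The stop is hard, but camera distances leave home and "7 mm short" both possible. Measuring the part outside in the scene view, and backing off to see where the plunger lets go.

Run:
```python
from h import *
c=dict(np.load("s13.npz")); u=np.array([np.cos(np.radians(7.5)),np.sin(np.radians(7.5))]); n=np.array([-u[1],u[0]])
b=cv2.GaussianBlur(c["img"],(0,0),.6).astype(np.float32); d=b[...,0]-b[...,2]
o0=np.array([.638,.0465]); a=np.arange(-.14,-.055,.001)
for lat in(-.016,-.01,-.004,.004,.01,.016):
    uv=np.array([proj(c,[*(o0+k*u+lat*n),.0186]) for k in a]).astype(np.float32)[None]
    v=cv2.remap(d,uv[...,0],uv[...,1],cv2.INTER_LINEAR)[0]; br=cv2.remap(b,uv[...,0],uv[...,1],cv2.INTER_LINEAR)[0].mean(1)
    print(lat," ".join(f"{k*1e3:.0f}:{x:.0f}/{y:.0f}" for k,x,y in list(zip(a,v,br))[::3]))
```

```text
-0.016 -140:-7/178 -137:-8/178 -134:-8/177 -131:-7/178 -128:-7/178 -125:-7/178 -122:-7/177 -119:-6/175 -116:-2/169 -113:5/180 -110:9/204 -107:10/216 -104:10/216 -101:11/212 -98:13/209 -95:14/207 -92:13/206 -89:15/205 -86:15/206 -83:14/203 -80:13/185 -77:8/141 -74:2/92 -71:-1/67 -68:-0/67 -65:1/78 -62:2/85 -59:2/81 -56:-0/68
-0.01 -140:-7/164 -137:-7/163 -134:-7/162 -131:-7/159 -128:-6/165 -125:-7/167 -122:-7/165 -119:-5/152 -116:-1/145 -113:7/166 -110:12/201 -107:12/216 -104:12/218 -101:13/218 -98:13/215 -95:13/213 -92:13/213 -89:14/212 -86:14/205 -83:12/180 -80:8/130 -77:1/84 -74:-1/66 -71:-1/68 -68:2/85 -65:6/105 -62:6/103 -59:3/88 -56:-1/69
-0.004 -140:-5/119 -137:-5/117 -134:-5/115 -131:-6/116 -128:-6/123 -125:-6/123 -122:-5/118 -119:-3/116 -116:2/128 -113:9/164 -110:14/198 -107:15/212 -104:15/214 -101:15/214 -98:15/214 -95:15/214 -92:14/211 -89:12/194 -86:8/152 -83:4/108 -80:1/76 -77:-1/64 -74:-2/62 -71:-1/63 -68:-1/65 -65:-1/68 -62:-2/67 -59:-2/64 -56:-1/64
0.004 -140:-4/108 -137:-5/108 -134:-6/108 -131:-5/108 -128:-5/107 -125:-5/106 -122:-4/107 -119:-2/111 -116:3/127 -113:10/164 -110:13/199 -107:15/212 -104:15/215 -101:14/214 -98:14/205 -95:12/183 -92:7/148 -89:3/111 -86:-0/85 -83:-1/69 -80:-1/62 -77:-3/61 -74:-2/61 -71:-3/61 -68:-4/60 -65:-3/61 -62:-3/61 -59:-3/61 -56:-3/60
0.01 -140:-5/107 -137:-5/108 -134:-6/107 -131:-5/106 -128:-4/107 -125:-4/107 -122:-5/107 -119:-2/110 -116:3/128 -113:10/166 -110:14/198 -107:15/211 -104:15/206 -101:13/188 -98:9/155 -95:4/120 -92:0/99 -89:-1/87 -86:-2/71 -83:-3/63 -80:-3/60 -77:-2/60 -74:-1/61 -71:-1/61 -68:-2/61 -65:-2/61 -62:-2/63 -59:-3/62 -56:-4/63
0.016 -140:-4/107 -137:-5/108 -134:-4/112 -131:-4/114 -128:-4/109 -125:-4/107 -122:-4/107 -119:-3/111 -116:1/124 -113:9/155 -110:12/176 -107:12/175 -104:10/157 -101:5/129 -98:1/108 -95:1/89 -92:-0/76 -89:-3/67 -86:-3/62 -83:-3/60 -80:-3/62 -77:-3/62 -74:-2/64 -71:-1/63 -68:-2/63 -65:-3/62 -62:-3/62 -59:-2/62 -56:-1/61
```

>>> {"op": "play_rows", "data": {"increments": [[0.004,0,0,0],[0.008,0,0,0],[0.012,0,0,0],[0.012,0,0,0],[0.012,0,0,0]]}}

```text
time_s: 26.9
eef_pos: [0.5356, 0.0309, 0.0129]
ee_rot: [-3.138, -0.01, -3.012]
wrist_force: [-2.5, -0.8, 0.7]
width: 0.0377
```

>>> {"op": "play_rows", "data": {"increments": [[0.001,0,0,0],[0.002,0,0,0],[0.002,0,0,0],[0.002,0,0,0]]}}

```text
time_s: 27.3
eef_pos: [0.5337, 0.0306, 0.0129]
ee_rot: [-3.138, -0.01, -3.012]
wrist_force: [-1.9, -0.3, 1.2]
width: 0.0376
```

>>> {"op": "play_rows", "data": {"increments": [[0.001,0,0,0],[0.002,0,0,0],[0.002,0,0,0],[0.002,0,0,0]]}}

```text
time_s: 27.7
eef_pos: [0.532, 0.0304, 0.013]
ee_rot: [-3.138, -0.01, -3.012]
wrist_force: [-0.1, -0.4, 0.5]
width: 0.0377
```

>>> {"op": "play_rows", "data": {"increments": [[0.001,0,0,0],[0.002,0,0,0],[0.002,0,0,0],[0.002,0,0,0]]}}

```text
time_s: 28.1
eef_pos: [0.53, 0.0302, 0.0131]
ee_rot: [-3.138, -0.009, -3.012]
wrist_force: [-0.1, 0.6, -0.2]
width: 0.0376
```

The plunger let go at TCP x≈0.533 and the stop is at 0.5474, so the travel is about 14.5 mm. That is fully home, since the key would have stopped it at about 8 mm. Pushing home again with modest preload.

>>> {"op": "play_rows", "data": {"increments": [[-0.003,0,-0.0008,0],[-0.006,0,-0.0008,0],[-0.009,0,-0.0008,0],[-0.012,0,-0.0008,0],[-0.015,0,-0.0008,0],[-0.017,0,-0.0008,0],[-0.0185,0,-0.0008,0],[-0.0195,0,-0.0008,0],[-0.0195,0,-0.0008,0],[-0.0195,0,-0.0008,0]]}}

```text
time_s: 29.1
eef_pos: [0.5474, 0.0324, 0.0131]
ee_rot: [-3.138, -0.013, -3.012]
wrist_force: [-8.4, -1.3, 0.4]
width: 0.0382
```

>>> {"op": "play_rows", "data": {"increments": [[-0.001,0,0,0],[-0.001,0,0,0],[-0.001,0,0,0]]}}

```text
time_s: 29.4
eef_pos: [0.5473, 0.0324, 0.0129]
ee_rot: [-3.138, -0.015, -3.012]
wrist_force: [-6.1, -1.8, 1.8]
width: 0.0372
```

Run:
```python
from h import *
for i in range(3):
    c=cam("scene","s14.npz"); s=ctrl.read_state(); print(s["time_s"],np.round(s["eef_pos"],4),np.round(s["wrist_force"],1),s["width"])
C=cloud(c)
for q in["disc_large","dish_large","dish_small","tweezers","timer","vial_1","bottle_buffer","bottle_wash"]:
    r=ctrl.search_frame(c,q)
    if r: x,y=r[0]["xy"];print(q,round(r[0]["confidence"],2),C[int(y),int(x)].round(3))
print(ctrl.job_done())
```

```text
29.45 [0.5473 0.0324 0.0129] [-6.7 -0.9  1.5] 0.03743114369161202
29.5 [0.5473 0.0324 0.0129] [-5.2  0.2  1.6] 0.037666386082639614
29.55 [0.5473 0.0324 0.0129] [-6.1 -1.9  2. ] 0.03779167523454921
disc_large 0.47 [0.41  0.256 0.023]
dish_large 0.66 [0.39  0.254 0.015]
dish_small 0.7 [0.527 0.223 0.013]
tweezers 0.68 [0.462 0.325 0.003]
timer 0.7 [ 0.675 -0.199  0.018]
vial_1 0.55 [0.639 0.204 0.04 ]
bottle_buffer 0.83 [0.65  0.272 0.061]
bottle_wash 0.6 [ 0.617 -0.298  0.043]
the job is handed in; nothing more can be done
None
```

I laid the small disc flat in the slide's seat. I then picked the slide up by its clear end and pushed it, notch leading on the right, against the reader's back stop. I handed in at 29.6 s, still gripping it (60 N) and pressing at about 6 N, more than the plunger's 3.6 N.

**Home position:** I backed off once to test it. The plunger let go about 14.5 mm before the stop. A stop on the key would have been at about 8 mm, so the slide is fully home.

**Checks that disagreed or were not clean:**
- Camera estimates of how much slide sticks out gave about 48 mm, between the 44 mm expected at home and 51 mm at the key. I went by the plunger travel and the hard stop instead.
- The tool has pitched about 1° nose-down from pushing, so the slide's front edge may rest lightly on the throat floor.
- The disc was last seen seated after the lift. It can't be seen inside the throat.
- My first squeeze on the slide slid over the glass, pressing at about 15 N, before I regripped lower.

**Other things:** The large disc, both dishes and the rest of the bystanders were found about where they were at the start. The tweezers read about 25 mm off, which I put down to a detection on a different part of them. They lie about 0.1 m from anywhere the arm worked, and I did not check further.

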